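# Release the parked food-slicer carriage and run it to the far stop

## Robot

A 7-joint arm with a two-finger parallel gripper is mounted at the origin on the work surface. World frame = base frame: x ahead of the robot, y to its left, z up, the work surface at z = 0. Lengths are in m, angles in rad, forces in N, time in s.
With the tool pointing down it reaches from about 0.4 to 0.925 m from the base axis. Payload 5.6 kg.
Tool frame: the origin (TCP) lies at the very end of the fingers, on their centre line; the grasp point (between the pads) lies 19 mm behind it; z points along the fingers, y is the line along which they close (so a half turn about z gives the same grasp; the last joint's range is limited). The gripper opens to 85 mm and grips with 20 to 120 N. Pads are 22 mm wide; open, the fingers measure 114 mm over their backs; the gripper's body (76 mm by 85 mm) begins 54 mm behind the grasp point. The pads swing forward as they close: fully open they stand 13 mm farther back than shut.
Start: joints at [1.193, 0.468, -0.012, 1.603, 0.006, 1.071, -0.056], TCP at [0.214, -0.614, 0.231] pointing down, gripper open.
Joint ranges: [-2.53, 2.53], [-0.31, 2.02], [-1.57, 1.55], [0.28, 2.44], [-1.29, 4.43], [0.15, 1.84], [-2.92, 2.92]. Speed limits (rad/s): [2.57, 2.57, 3.14, 3.14, 3.14, 3.14, 3.14].

## Interface

Orientations are given as a unit quaternion [w, x, y, z].
In Python, from rig import ctrl gives the robot as it stands. The module is installed in compiled form; this text tells all that it offers.
- The arm moves only by the shell command python3 -m inch 'ROWS' [OPENING]. ROWS is JSON, a list of rows, each a list of 2 entries, a list of its own where there are three numbers: the shift along the tool's x, y, z in mm, then the turn, a rotation vector about the tool's x, y, z in degrees. In form: [[[dx, dy, dz], [ax, ay, az]], ...]. A call has 1 to 20 rows; each row is the pose to reach, as a shift and turn from the pose commanded when the call began, along the tool's axes at that moment; what a row does not reach only later rows make up. A row lasts 1/12 s, in which the tool goes at most 41.7 mm and 7.16 degrees, less where a joint would pass 70% of its speed; a pose out of reach is approached as far as the arm can. A call with a gripper value outside its range is refused whole. OPENING is the closure, from -1 (fully open) to 1 (shut), set as the call begins (- or left out, the last holds). The fingers move at their own pace and stop on an object; the grip force is fixed at half the most. Time passes only in rows, so rows that repeat a pose let the fingers close. It gives the time, the measured TCP pose, the force, the opening and the grip force at its end, in the units of the state.
- ctrl.observe(): the state, without advancing time (a new reading comes with each control period).
- ctrl.read_camera(name): name is "scene" or "side" or "wrist"; returns a dict with "color" (384x512x3 uint8, red, green, blue), "camera_matrix" (3x3 intrinsics, pixels), "extrinsics" (4x4, takes a point from world to camera coordinates); the wrist camera has in their place "tool_from_camera" (4x4, takes a point from camera to tool coordinates, whose origin is the TCP and whose axes are the flange's). Camera axes: x right, y down, z forward; pixel columns grow to the right and rows downward; lengths in m; the calibration is good to about 2 mm. The wrist camera is an equidistant fisheye: a pixel r from the principal point sees the ray r / f radians off the axis. A picture is of the moment at which its call begins: read the wrist's pose just before it. There is no depth.
- ctrl.close_job(): hands the job in; it is judged then, once.
Trained networks look in a picture, given as the dict that the camera call returned (one of the last four; its "shot" number tells which), for a name from the list of things; names that differ only in an ending like _2 or _b are one class to them, and where a whole thing is asked for, a point or a joint stands for the part that bears it (a point fixed in the world has none). Each returns a list of dicts, best first, with "score" (0 to 1); they miss things now and then, are a little off and sometimes report something else, mostly with a low value. They report only what shows in the picture. A call takes as long as a camera call. They do not tell look-alikes from the thing itself.
- ctrl.spot_in(picture, label): "xy" ([column, row] in pixels, amid what is visible of it).
- ctrl.place_of(picture, label): "xy" ([column, row] in pixels: a listed point, or the origin of a listed thing).
The state is a dict: "time": time; "joint_positions": joint angles; "qvel": joint speeds; "tau": joint torques, N m; "tcp_pos": TCP position; "tool_rot": TCP orientation; "contact_force": force on the tool from outside, world axes, zero at the start; "wrist_torque": the same for the moment, N m; "finger_gap": finger opening in m; "grip_force": force on a finger pad.
Only numpy, scipy, OpenCV 4.12 (cv2) and the standard library are available. Lean on these libraries where they do the work, as an engineer would, in place of code of your own. Each camera call takes 0.05 s, during which the arm holds its last target. There are 200 camera calls.

## Task

The food slicer's carriage is parked and locked, and has to go to the far end of its rail so that the near half of the slicer can be wiped down. Hold the red lock plate fully down with a fingertip and, keeping it down, push the carriage by the rear of its back wall until it has passed the lock; then push it on right up to the far end stop and leave it there, with the lock plate sprung up again. Grasp and lift nothing, do not touch the blade, let the food holder ride along standing on the tray, and leave everything else where it is.

Things in the scene. Friction and masses are not known exactly. Their poses are not given: they have to be found in the camera images.
- slicer: Silver-grey food slicer, fixed to the worktop; base 380 (x) by 305 mm (y), its deck 50 mm above the worktop. Origin on the worktop, at the middle of its length, 105 mm left of the line through pad and carriage_push. Axes of all its parts: x along the rail, the way the carriage is pushed (roughly away from the robot); y left, towards blade and motor housing (housing top 222 mm up); z up.
- lock_pad (a point): Middle of the top of the red ribbed finger pad (42 mm x, 52 mm y), behind the carriage on the robot's side; moves with the plate. Pad top: 12 mm above the slicer's deck when up, 2 mm when fully down. The steel lock plate under it, 84 mm wide (y), reaches from 22 mm behind to 39 mm ahead of this point, below the carriage's back wall, and goes straight down wherever it is pressed.
- lock_lugs (a point): Point on the top of the lock plate midway between its two upturned lugs, 34 mm ahead of the pad's middle. The lugs, 10 mm (x) by 12 mm (y), stand 8 mm above the plate, 30 to 42 mm left and right of this point; the 60 mm between them is free for a finger. Standing just ahead of the back wall's lower edge, they block it.
- lock (a joint): How far the lock plate is down: 0 = up (locked), 0.010 m = fully down. Spring: about 3 N starts it, 8 N holds it fully down. Pressed less than 6.5 mm, the lugs block the carriage's back wall; deeper, the wall passes over them. Let go, it springs up.
- carriage_push (a point): Where to push: on the flat rear face of the carriage's back wall, in line with the middle of the pad, 34 mm above the deck; parked, 23 mm ahead of the pad's middle. The aluminium wall is 5 mm thick, from 50 mm right to 101 mm left of this point, its lower edge 13.5 mm and upper edge 48 mm above the deck; a grey thumb guard at its left end is 79 mm high.
- carriage (a joint): Travel of the carriage along its rail: 0 = parked, 0.130 m = at the far end stop. The wall has cleared the lugs at 0.017 m. Pushing takes about 2 N; it stays where it is left and cannot leave the rail. Ahead of its back wall it carries a flat aluminium tray, 155 mm long, 151 mm wide, floor 25 mm above the deck, with low rims; the fingers must not touch this tray.
- food_holder: Loose black food holder standing on the tray: base 48 (x) by 80 (y) by 12 mm with an upright grip 16 by 56 mm on it, 36 mm high in all. Origin: centre of its underside. It rides along on the tray.
- blade: Round upright steel blade, 170 mm in diameter, 3 mm thick, left of the carriage; origin at the centre of its right face, 109 mm left of the line through pad and carriage_push. In the same plane, on the robot's side of it, stands an aluminium stop plate, its top 119 mm above the deck.
- jar: Bystander: green glass jar with a brass lid, 72 mm in diameter, 120 mm high; origin at the centre of its underside.
- mug: Bystander: blue mug, 82 mm in diameter, 95 mm high; origin at the centre of its underside.
- plate: Bystander: white plate, 190 mm in diameter, 20 mm high; origin at the centre of its underside.
- loaf: Bystander: brown loaf on a wooden board, 205 by 100 by 78 mm; origin at the centre of its underside.
- saucepan: Bystander: steel saucepan with a black handle, 164 mm in diameter, 85 mm high, on the black hob; origin at the centre of its underside.
Things that resemble listed ones, but are neither listed nor needed, are in the scene too. Of the things like the food_holder, leave any that is blue, pink or purple; of the rest the larger one is meant.

How it is judged:
By the outcome, as a careful person would: the job done as asked, in the order asked, and still so for the second after the job is handed in, with the robot touching nothing.
It also fails if it takes over 38 s, if anything falls off the work surface, if the arm or the gripper's body presses on something with over 40 N, if the wrist force passes 120 N, or if a joint passes its speed limit or range.

## Working session

There is one attempt and no reset: what is moved stays moved. The work goes in short steps, Python scripts to look and compute and a shell command to move; the robot and the scene stay as the last step left them, time stands still between calls to the robot, and variables do not carry over. Pictures are saved under pics/ and viewed, at most 10 in all, crops included, and the job is handed in when it is done.

```bash
mkdir -p pics; cat > h.py <<'E'
import numpy as np,cv2
from rig import ctrl
L=["slicer","lock_pad","lock_lugs","carriage_push","food_holder","blade"]
def look(cam,labels=L):
    s=ctrl.observe(); p=ctrl.read_camera(cam)
    return s,p
def ray(p,xy):
    K=np.array(p["camera_matrix"]);E=np.array(p["extrinsics"])
    d=np.linalg.inv(K)@[xy[0],xy[1],1]; R=E[:3,:3]
    return -R.T@E[:3,3], R.T@d
def atz(p,xy,z):
    o,d=ray(p,xy); return o+d*(z-o[2])/d[2]
def tri(a,b):
    A=[];B=[]
    for o,d in (a,b):
        d=d/np.linalg.norm(d);P=np.eye(3)-np.outer(d,d);A.append(P);B.append(P@o)
    x=np.linalg.solve(sum(A),sum(B)); 
    return x,[np.linalg.norm(P@x-b) for P,b in zip(A,B)]
E
cat > a.py <<'E'
from h import *
P={}
for c in ["scene","side"]:
    s,p=look(c);P[c]=p
    cv2.imwrite(f"pics/{c}0.png",p["color"][:,:,::-1])
Z=dict(slicer=0,lock_pad=.062,lock_lugs=.0535,carriage_push=.084,food_holder=.075,blade=.1)
for l in L:
    r={c:ctrl.place_of(P[c],l) for c in P}
    for c in P:
        for q in r[c][:3]: print(l,c,np.round(q["xy"]),round(q["score"],2),np.round(atz(P[c],q["xy"],Z[l]),3))
    if r["scene"] and r["side"]: print("  tri",tri(*[ray(P[c],r[c][0]["xy"]) for c in P]))
s=ctrl.observe();print(s["time"],s["tcp_pos"],s["tool_rot"],s["finger_gap"],s["contact_force"])
E
python3 a.py
```

```text
slicer scene [262. 250.] 0.76 [0.622 0.032 0.   ]
slicer side [298. 209.] 0.81 [0.633 0.037 0.   ]
slicer side [264. 230.] 0.36 [ 0.502 -0.049  0.   ]
  tri (array([0.62977127, 0.03016823, 0.00903326]), [np.float64(0.0021405175794756916), np.float64(0.002140517579475742)])
lock_pad scene [221. 216.] 0.41 [ 0.513 -0.106  0.062]
lock_pad side [267. 231.] 0.77 [ 0.504 -0.114  0.062]
  tri (array([ 0.50603051, -0.10578948,  0.05222394]), [np.float64(0.0006936279674871494), np.float64(0.00069362796748711)])
lock_lugs scene [221. 215.] 0.49 [ 0.505 -0.104  0.054]
lock_lugs side [277. 230.] 0.87 [ 0.538 -0.103  0.053]
  tri (array([ 0.52891368, -0.10969323,  0.07255113]), [np.float64(0.010846052829855195), np.float64(0.010846052829855063)])
carriage_push scene [235. 236.] 0.68 [ 0.616 -0.058  0.084]
carriage_push scene [220. 214.] 0.63 [ 0.521 -0.106  0.084]
carriage_push scene [273. 244.] 0.32 [0.654 0.066 0.084]
carriage_push side [275. 222.] 0.75 [ 0.531 -0.098  0.084]
  tri (array([ 0.55286828, -0.04812659,  0.01237197]), [np.float64(0.01849660744720239), np.float64(0.0184966074472024)]
[... 156 characters left out ...]
.786 -0.31   0.075]
food_holder side [302. 213.] 0.84 [ 0.625 -0.058  0.075]
food_holder side [356. 294.] 0.72 [ 0.716 -0.377  0.075]
food_holder side [175. 306.] 0.64 [ 0.232 -0.369  0.075]
  tri (array([ 0.53744242, -0.27812012,  0.34407787]), [np.float64(0.042558054487176256), np.float64(0.04255805448717617)])
blade scene [276. 245.] 0.64 [0.666 0.076 0.1  ]
blade side [314. 175.] 0.83 [0.692 0.101 0.1  ]
  tri (array([0.68317767, 0.07279546, 0.12523585]), [np.float64(0.001986589380522303), np.float64(0.0019865893805222218)])
0.7 [ 0.21354513 -0.61394815  0.23131636] [ 5.87373013e-05  9.86026983e-01  1.66585672e-01 -1.46234180e-05] 0.08524537511152529 [-0.39329431 -0.14381331 -0.00920295]
```

```bash
python3 -c "
import cv2,numpy as np
a=cv2.imread('pics/scene0.png');b=cv2.imread('pics/side0.png')
A=cv2.resize(a[120:330,120:400],None,fx=2.8,fy=2.8,interpolation=3)[:, :784]
B=cv2.resize(b[100:330,150:400],None,fx=2.6,fy=2.6,interpolation=3)
cv2.imwrite('pics/s1.png',A);cv2.imwrite('pics/s2.png',B[:598])"
```

```text
(no output)
```

View pics/s1.png

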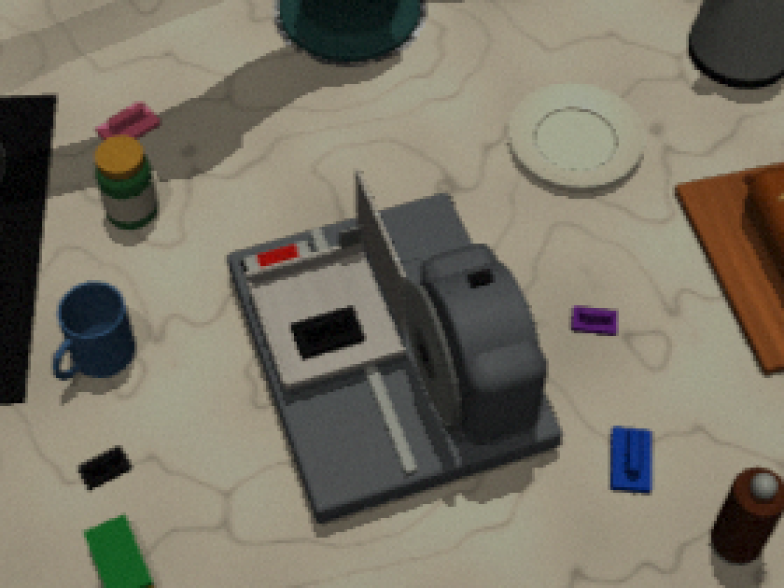

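View pics/s2.png

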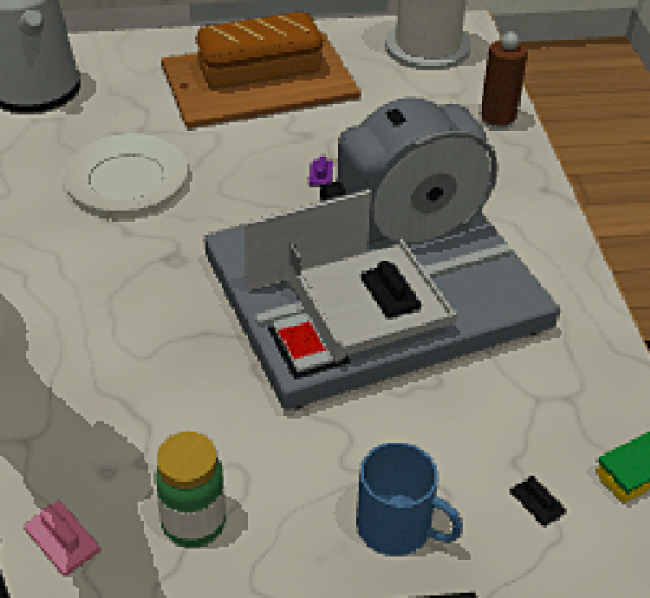

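The pictures show one slicer with its red pad at scene (219,211) and side (266,231). There are five food holders in the scene image:
- black, on the tray (237,239)
- small black (157,287)
- pink (166,163)
- blue (345,284)
- purple (332,235)

The larger black one on the tray is the one meant. It only rides along. Next I need the slicer's yaw.

```bash
cat > b.py <<'E'
from h import *
P={c:look(c)[1] for c in ["scene","side"]}
S={"nr":(232,257),"nl":(447,197),"fr":(320,512),"fl":(560,437)}
D={"nr":(285,390),"nl":(207,235),"fr":(557,310)}
for k,v in S.items(): print("scene",k,np.round(atz(P["scene"],(120+v[0]/2.8,120+v[1]/2.8),.05),3))
for k,v in D.items(): print("side",k,np.round(atz(P["side"],(150+v[0]/2.6,100+v[1]/2.6),.05),3))
# red pad centroid
for c in P:
    h=cv2.cvtColor(P[c]["color"],cv2.COLOR_RGB2HSV); m=((h[...,0]<6)|(h[...,0]>174))&(h[...,1]>200)&(h[...,2]>110)
    n,_,st,ce=cv2.connectedComponentsWithStats(m.astype(np.uint8))
    for i in range(1,n):
        if st[i,4]>30:
            print(c,ce[i],st[i,4],np.round(atz(P[c],ce[i],.062),4))
            
E
python3 b.py
```

```text
scene nr [ 0.484 -0.17   0.05 ]
scene nl [0.405 0.112 0.05 ]
scene fr [ 0.84 -0.07  0.05]
scene fl [0.763 0.212 0.05 ]
side nr [ 0.474 -0.178  0.05 ]
side nl [0.395 0.106 0.05 ]
side fr [ 0.83  -0.081  0.05 ]
scene [218.61538462 210.86538462] 52 [ 0.4922 -0.1131  0.062 ]
side [265.52739726 230.4109589 ] 146 [ 0.4999 -0.1102  0.062 ]
```

The rail points about 15.6° left of world x and the pad is near (0.50, -0.11). I'll move above it with the fingers shut and tool y along the rail, then look from there.

```bash
python3 -m inch '[[[436,-382,-40],[0,0,-86.4]],[[436,-382,-40],[0,0,-86.4]],[[436,-382,-40],[0,0,-86.4]],[[436,-382,-40],[0,0,-86.4]],[[436,-382,-40],[0,0,-86.4]],[[436,-382,-40],[0,0,-86.4]],[[436,-382,-40],[0,0,-86.4]],[[436,-382,-40],[0,0,-86.4]],[[436,-382,-40],[0,0,-86.4]],[[436,-382,-40],[0,0,-86.4]],[[436,-382,-40],[0,0,-86.4]],[[436,-382,-40],[0,0,-86.4]],[[436,-382,-40],[0,0,-86.4]],[[436,-382,-40],[0,0,-86.4]],[[436,-382,-40],[0,0,-86.4]],[[436,-382,-40],[0,0,-86.4]],[[436,-382,-40],[0,0,-86.4]],[[436,-382,-40],[0,0,-86.4]],[[436,-382,-40],[0,0,-86.4]],[[436,-382,-40],[0,0,-86.4]]]' 1
cat > w.py <<'E'
from h import *
import sys
from scipy.spatial.transform import Rotation as R
def wray(s,p,xy):
    K=np.array(p["camera_matrix"]);T=np.array(p["tool_from_camera"])
    v=(np.array(xy)-K[:2,2])/[K[0,0],K[1,1]]; r=np.linalg.norm(v)
    d=np.r_[v/r*np.sin(r),np.cos(r)] if r>1e-9 else np.array([0,0,1.])
    q=s["tool_rot"];W=R.from_quat([q[1],q[2],q[3],q[0]]).as_matrix()
    return W@T[:3,3]+s["tcp_pos"], W@T[:3,:3]@d
def watz(s,p,xy,z):
    o,d=wray(s,p,xy); return o+d*(z-o[2])/d[2]
Z=dict(lock_pad=.062,lock_lugs=.0535,carriage_push=.084,food_holder=.075,slicer=0)
if __name__=="__main__":
    s,p=look("wrist"); print(s["time"],s["tcp_pos"],s["tool_rot"],s["finger_gap"],s["contact_force"]);print(np.round(p["tool_from_camera"],3))
    cv2.imwrite(sys.argv[1],cv2.resize(p["color"][:,:,::-1],None,fx=1.5,fy=1.5,interpolation=3))
    for l in Z:
        for q in ctrl.place_of(p,l)[:2]: print(l,np.round(q["xy"]),round(q["score"],2),np.round(watz(s,p,q["xy"],Z[l]),4))
    h=cv2.cvtColor(p["color"],cv2.COLOR_RGB2HSV); m=((h[...,0]<6)|(h[...,0]>174))&(h[...,1]>200)&(h[...,2]>90)
    n,_,st,ce=cv2.connectedComponentsWithStats(m.astype(np.uint8))
    for i in range(1,n):
        if st[i,4]>60: print(ce[i],st[i],np.round(watz(s,p,ce[i],.062),4))
E
python3 w.py pics/w1.png
```

```text
time: 2.47
tcp_pos: [0.4994, -0.1112, 0.2712]
tool_rot: [0.0, 0.606, 0.796, -0.0]
contact_force: [0.1, -0.1, 0.1]
finger_gap: -0.0002
grip_force: 0.0
2.4667 [ 0.49937731 -0.11121362  0.2711911 ] [ 1.86297848e-05  6.05706044e-01  7.95688462e-01 -2.45733061e-04] -0.00021120437202249985 [ 0.10125648 -0.06879458  0.13073481]
[[-0.    -0.946 -0.324  0.084]
 [ 1.    -0.     0.    -0.   ]
 [-0.    -0.324  0.946 -0.142]
 [ 0.     0.     0.     1.   ]]
lock_pad [259. 165.] 0.63 [ 0.5009 -0.1093  0.062 ]
lock_lugs [289. 164.] 0.86 [ 0.5366 -0.1001  0.0535]
carriage_push [280. 164.] 0.58 [ 0.522  -0.0978  0.084 ]
food_holder [369. 150.] 0.91 [ 0.6226 -0.0516  0.075 ]
food_holder [ 74. 228.] 0.69 [ 0.2632 -0.2638  0.075 ]
slicer [359.  86.] 0.63 [ 0.6094  0.0272 -0.    ]
slicer [472.  87.] 0.38 [0.8034 0.105  0.    ]
[260.17307692 164.36461538] [ 244  145   33   40 1300] [ 0.5019 -0.1087  0.062 ]
```

View pics/w1.png

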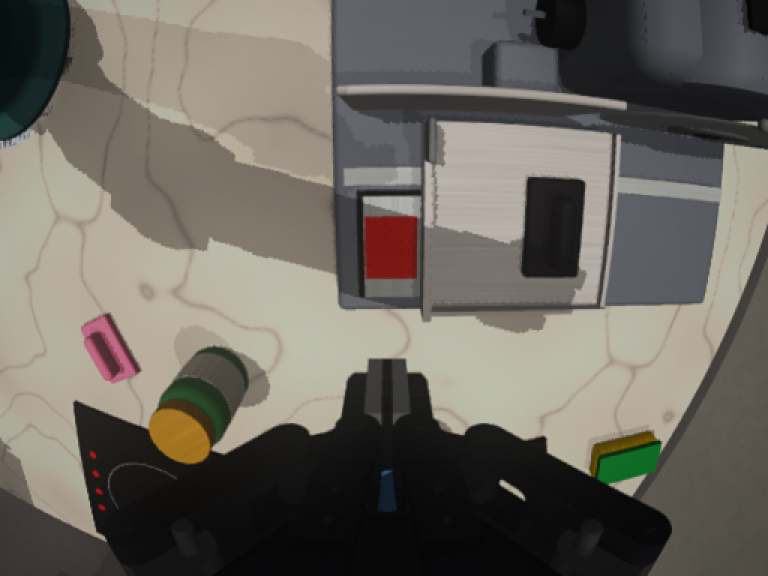

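Pad centre measured at (0.502, -0.109); the rail lies along tool y. The shut tips are only about 15 mm thick along the rail. A small finger gap will therefore keep the rear finger on the pad while the front one pushes the wall. I'll descend to about 12 mm above the pad.

```bash
python3 -m inch '[[[2,2,40],[0,0,0]],[[2,2,80],[0,0,0]],[[2,2,120],[0,0,0]],[[2,2,155],[0,0,0]],[[2,2,180],[0,0,0]],[[2,2,196],[0,0,0]],[[2,2,196],[0,0,0]],[[2,2,196],[0,0,0]]]' 0.72
python3 w.py pics/w2.png
```

```text
time: 3.43
tcp_pos: [0.501, -0.1072, 0.0748]
tool_rot: [-0.001, 0.605, 0.797, -0.0]
contact_force: [-0.3, 1.5, 1.0]
finger_gap: 0.012
grip_force: 0.0
3.4333 [ 0.5009786  -0.10715816  0.07484539] [-8.08997791e-04  6.04633955e-01  7.96503041e-01 -1.78965632e-04] 0.011979367287263874 [-0.29191716  1.51216042  1.02155539]
[[-0.    -0.946 -0.324  0.084]
 [ 1.    -0.     0.    -0.   ]
 [-0.    -0.324  0.946 -0.142]
 [ 0.     0.     0.     1.   ]]
lock_pad [258. 247.] 0.92 [ 0.5016 -0.1088  0.062 ]
lock_lugs [464. 217.] 0.62 [ 0.6408 -0.0567  0.0535]
carriage_push [303. 267.] 0.89 [ 0.5249 -0.1027  0.084 ]
food_holder [463. 218.] 0.92 [ 0.6191 -0.0533  0.075 ]
food_holder [  7. 292.] 0.72 [ 0.3109 -0.2144  0.075 ]
slicer [436.  85.] 0.76 [0.6122 0.0306 0.    ]
[258.51316188 234.64629349] [ 223  208   72   75 3305] [ 0.4998 -0.1009  0.062 ]
```

View pics/w2.png

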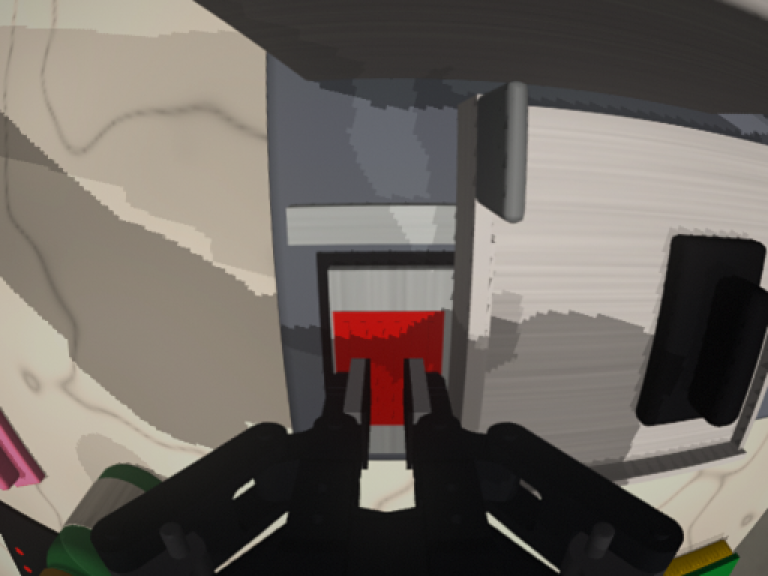

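The wrist view shows both tips over the red pad (about px 388,385), with the front finger just short of the wall at px 458. I'll press down.

```bash
python3 -m inch '[[[0,0,6],[0,0,0]],[[0,0,12],[0,0,0]],[[0,0,16],[0,0,0]],[[0,0,20],[0,0,0]],[[0,0,23],[0,0,0]],[[0,0,24],[0,0,0]],[[0,0,24],[0,0,0]],[[0,0,24],[0,0,0]]]'
```

```text
time: 4.4
tcp_pos: [0.5033, -0.1075, 0.057]
tool_rot: [0.003, 0.604, 0.797, -0.0]
contact_force: [-18.7, 0.4, 58.8]
finger_gap: 0.0119
grip_force: 29.4
```

```bash
python3 -m inch '[[[0,0,-5],[0,0,0]],[[0,0,-5],[0,0,0]]]'
cat > c.py <<'E'
from h import *
s,p=look("side"); print(s["tcp_pos"],s["contact_force"],s["wrist_torque"],s["grip_force"])
cv2.imwrite("pics/side1.png",cv2.resize(p["color"][140:290,190:390,::-1],None,fx=4,fy=4,interpolation=3)[:600])
E
python3 c.py
```

```text
time: 4.57
tcp_pos: [0.5029, -0.1075, 0.0583]
tool_rot: [0.002, 0.605, 0.797, 0.001]
contact_force: [0.4, -0.3, 12.0]
finger_gap: 0.0121
grip_force: 5.6
[ 0.50285982 -0.10754596  0.05834666] [ 0.38171216 -0.28836687 12.04255062] [ 0.12266559 -0.03440404  0.03136458] 5.6348698875785885
```

View pics/side1.png

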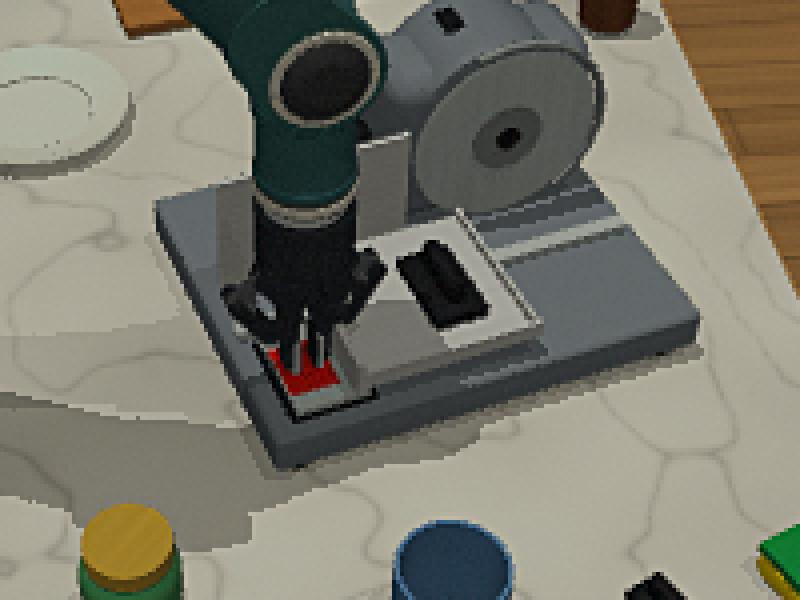

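```bash
python3 -m inch '[[[0,0,-1],[0,0,0]],[[0,0,-1],[0,0,0]],[[0,0,-1],[0,0,0]]]';python3 -m inch '[[[0,0,-3],[0,0,0]],[[0,0,-3],[0,0,0]],[[0,0,-3],[0,0,0]]]';python3 -m inch '[[[0,0,-4],[0,0,0]],[[0,0,-4],[0,0,0]],[[0,0,-4],[0,0,0]]]'
```

```text
time: 4.87
tcp_pos: [0.5029, -0.1075, 0.0584]
tool_rot: [0.002, 0.605, 0.796, 0.001]
contact_force: [0.0, -0.7, 11.7]
finger_gap: 0.012
grip_force: 5.2
time: 5.12
tcp_pos: [0.5027, -0.1075, 0.0607]
tool_rot: [0.001, 0.605, 0.796, 0.001]
contact_force: [2.7, -0.8, 3.6]
finger_gap: 0.0119
grip_force: 2.0
time: 5.37
tcp_pos: [0.5, -0.1073, 0.0637]
tool_rot: [-0.001, 0.605, 0.796, -0.001]
contact_force: [-0.3, -0.2, 0.3]
finger_gap: 0.0119
grip_force: 0.0
```

Above about 12 N something besides the tips carries load. The torque fits the finger linkage meeting the top of the wall, because the linkage spreads along the rail in this orientation. I'll lift, shut the fingers and turn 90° so the linkage spreads sideways.

```bash
python3 -m inch '[[[0,-4,-25],[0,0,0]],[[0,-4,-50],[0,0,7]],[[0,-4,-50],[0,0,14]],[[0,-4,-50],[0,0,21]],[[0,-4,-50],[0,0,28]],[[0,-4,-50],[0,0,35]],[[0,-4,-50],[0,0,42]],[[0,-4,-50],[0,0,49]],[[0,-4,-50],[0,0,56]],[[0,-4,-50],[0,0,63]],[[0,-4,-50],[0,0,70]],[[0,-4,-50],[0,0,77]],[[0,-4,-50],[0,0,84]],[[0,-4,-50],[0,0,90]],[[0,-4,-50],[0,0,90]],[[0,-4,-50],[0,0,90]],[[0,-4,-50],[0,0,90]]]' 1
python3 c.py; python3 - <<'E'
from rig import ctrl
import numpy as np
print(np.round(ctrl.observe()["joint_positions"],2))
E
```

```text
time: 6.78
tcp_pos: [0.4969, -0.1083, 0.1139]
tool_rot: [-0.0, 0.991, 0.137, -0.001]
contact_force: [-0.9, -0.0, 0.4]
finger_gap: -0.0002
grip_force: 0.0
[ 0.49687966 -0.10832872  0.11388145] [-0.86436716 -0.03730426  0.38444355] [ 0.00822655  0.01472067 -0.00597587] 0.0
[ 0.26  0.4  -0.13  2.03  0.08  0.71 -1.22]
```

```bash
python3 -m inch '[[[1,0,25],[0,0,0]],[[1,0,44],[0,0,0]],[[1,0,52],[0,0,0]],[[1,0,56],[0,0,0]],[[1,0,56],[0,0,0]],[[1,0,56],[0,0,0]]]';python3 -m inch '[[[0,0,2],[0,0,0]],[[0,0,4],[0,0,0]],[[0,0,4],[0,0,0]],[[0,0,4],[0,0,0]]]';python3 -c "
from rig import ctrl
print(ctrl.observe()['wrist_torque'])"
```

```text
time: 7.33
tcp_pos: [0.4978, -0.1082, 0.0587]
tool_rot: [-0.0, 0.991, 0.136, -0.001]
contact_force: [-3.3, 0.4, 4.8]
finger_gap: 0.0001
grip_force: 2.0
time: 7.67
tcp_pos: [0.4986, -0.1083, 0.055]
tool_rot: [0.0, 0.991, 0.136, 0.0]
contact_force: [-4.0, 1.1, 6.6]
finger_gap: -0.0001
grip_force: 3.0
[0.05498604 0.81462165 0.01888972]
```

The spring force now follows the expected curve. I'll press to the stop.

```bash
python3 -m inch '[[[0,0,2],[0,0,0]],[[0,0,3],[0,0,0]],[[0,0,4],[0,0,0]],[[0,0,4],[0,0,0]],[[0,0,4],[0,0,0]]]';python3 -c "
from rig import ctrl
print(ctrl.observe()['wrist_torque'])"
```

```text
time: 8.08
tcp_pos: [0.4986, -0.1084, 0.052]
tool_rot: [0.0, 0.991, 0.136, 0.0]
contact_force: [-5.7, 0.6, 15.3]
finger_gap: -0.0002
grip_force: 7.3
[0.21289184 1.39991124 0.00190939]
```

Fully down (z 0.052, 15 N). Now I'll slide forward to push the wall while keeping the plate down.

```bash
python3 -m inch '[[[3,0,0],[0,0,0]],[[6,0,0],[0,0,0]],[[9,0,0],[0,0,0]],[[12,0,0],[0,0,0]],[[15,0,0],[0,0,0]],[[17,0,0],[0,0,0]],[[19,0,0],[0,0,0]],[[19,0,0],[0,0,0]]]'
```

```text
time: 8.75
tcp_pos: [0.5096, -0.1063, 0.0519]
tool_rot: [0.001, 0.991, 0.134, -0.007]
contact_force: [-13.2, -3.2, 19.7]
finger_gap: 0.0002
grip_force: 9.6
```

```bash
cat > d.py <<'E'
from w import *
for c in ["side","scene"]:
    s,p=look(c)
    for l in ["carriage_push","food_holder"]:
        for q in ctrl.place_of(p,l)[:2]: print(c,l,round(q["score"],2),np.round(atz(p,q["xy"],Z[l]),4))
s=ctrl.observe();print(s["contact_force"],s["wrist_torque"],s["tcp_pos"])
E
python3 d.py
```

```text
side carriage_push 0.7 [ 0.5267 -0.1036  0.084 ]
side food_holder 0.74 [ 0.7174 -0.379   0.075 ]
side food_holder 0.54 [ 0.6168 -0.0522  0.075 ]
scene carriage_push 0.72 [ 0.5306 -0.0993  0.084 ]
scene food_holder 0.71 [ 0.6187 -0.0541  0.075 ]
scene food_holder 0.66 [ 0.2838 -0.3108  0.075 ]
[-16.83879785  -3.62813493  24.28500726] [-0.81967054  3.59063376  0.01886676] [ 0.5126959  -0.1055001   0.05182674]
```

```bash
python3 -m inch '[[[3,0,-0.5],[0,0,0]],[[6,0,-0.5],[0,0,0]],[[9,0,-0.5],[0,0,0]],[[12,0,-0.5],[0,0,0]],[[14,0,-0.5],[0,0,0]],[[14,0,-0.5],[0,0,0]],[[14,0,-0.5],[0,0,0]]]'; python3 d.py
```

```text
time: 9.63
tcp_pos: [0.5279, -0.1013, 0.0518]
tool_rot: [0.001, 0.991, 0.135, -0.002]
contact_force: [-10.7, -3.0, 14.2]
finger_gap: -0.0002
grip_force: 7.1
side carriage_push 0.73 [ 0.5484 -0.0952  0.084 ]
side food_holder 0.87 [ 0.2283 -0.3738  0.075 ]
side food_holder 0.73 [ 0.7155 -0.3798  0.075 ]
scene carriage_push 0.66 [ 0.5444 -0.0848  0.084 ]
scene food_holder 0.68 [ 0.2611 -0.3179  0.075 ]
scene food_holder 0.6 [0.8068 0.2845 0.075 ]
[-10.01790383  -2.82870721  13.76987479] [-0.65100917  2.36069378 -0.0408197 ] [ 0.52784662 -0.10129914  0.05181863]
```

The carriage is moving, about 15 mm so far, with the plate still down. I'll push another 11 mm to clear the lugs.

```bash
python3 -m inch '[[[3,0,0],[0,0,0]],[[6,0,0],[0,0,0]],[[9,0,0],[0,0,0]],[[11,0,0],[0,0,0]],[[11,0,0],[0,0,0]],[[11,0,0],[0,0,0]]]'; python3 - <<'E'
from h import *
s,p=look("side"); print(s["tcp_pos"],s["contact_force"],s["wrist_torque"],s["grip_force"])
cv2.imwrite("pics/side2.png",cv2.resize(p["color"][140:290,190:390,::-1],None,fx=4,fy=4,interpolation=3)[:600])
E
```

```text
time: 10.43
tcp_pos: [0.5391, -0.0981, 0.0517]
tool_rot: [0.001, 0.991, 0.135, -0.002]
contact_force: [-7.8, -3.1, 11.0]
finger_gap: -0.0001
grip_force: 5.6
[ 0.53909734 -0.09808595  0.05172093] [-7.84862397 -3.08974911 10.96483124] [-0.5986369   1.89220958  0.04126676] 5.639505875296891
```

View pics/side2.png

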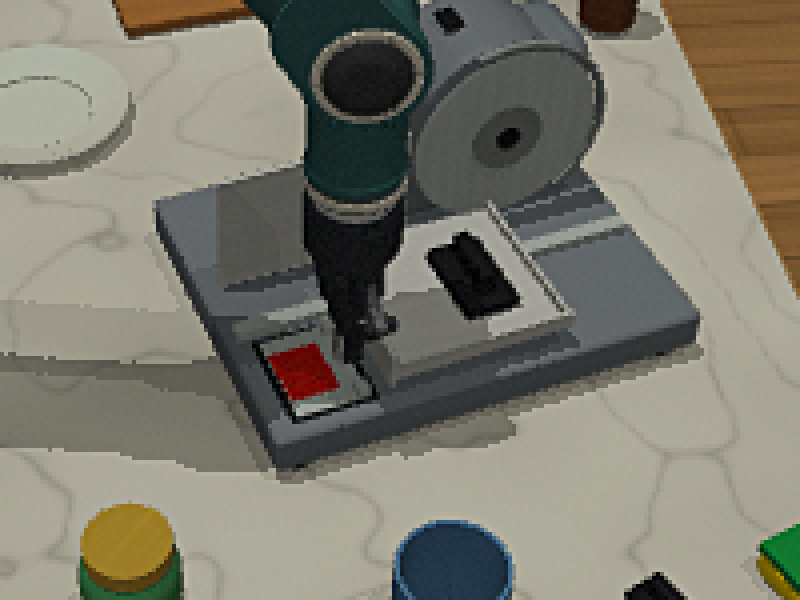

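The side view shows the wall clear of the lock: the lug at px (372,395) is behind the wall edge, and the holder is standing on the tray. I'll back off slightly and lift so the plate springs up, then push on.

```bash
python3 -m inch '[[[-3,0,-2],[0,0,0]],[[-3,0,-14],[0,0,0]],[[-3,0,-27],[0,0,0]],[[0,0,-27],[0,0,0]],[[4,0,-27],[0,0,0]],[[9,0,-27],[0,0,0]],[[15,0,-27],[0,0,0]],[[21,0,-27],[0,0,0]],[[27,0,-27],[0,0,0]],[[33,0,-27],[0,0,0]],[[39,0,-27],[0,0,0]],[[45,0,-27],[0,0,0]],[[51,0,-27],[0,0,0]],[[57,0,-27],[0,0,0]],[[63,0,-27],[0,0,0]],[[69,0,-27],[0,0,0]],[[74,0,-27],[0,0,0]],[[78,0,-27],[0,0,0]],[[80,0,-27],[0,0,0]]]'
```

```text
time: 12.07
tcp_pos: [0.6187, -0.0745, 0.0779]
tool_rot: [-0.0, 0.991, 0.136, 0.0]
contact_force: [-1.2, -0.1, -0.4]
finger_gap: -0.0
grip_force: 0.7
```

```bash
python3 -m inch '[[[3,0,0],[0,0,0]],[[6,0,0],[0,0,0]],[[9,0,0],[0,0,0]],[[12,0,0],[0,0,0]],[[14,0,0],[0,0,0]],[[16,0,0],[0,0,0]],[[18,0,0],[0,0,0]],[[18,0,0],[0,0,0]]]'
```

```text
time: 12.73
tcp_pos: [0.6359, -0.07, 0.0779]
tool_rot: [0.0, 0.991, 0.136, 0.001]
contact_force: [0.3, 0.8, -0.1]
finger_gap: -0.0
grip_force: 0.0
```

```bash
python3 -m inch '[[[1,0,0],[0,0,0]],[[2,0,0],[0,0,0]],[[3,0,0],[0,0,0]],[[4,0,0],[0,0,0]],[[5,0,0],[0,0,0]],[[6,0,0],[0,0,0]],[[6,0,0],[0,0,0]],[[6,0,0],[0,0,0]]]'
```

```text
time: 13.4
tcp_pos: [0.6385, -0.0695, 0.0778]
tool_rot: [0.0, 0.991, 0.135, -0.003]
contact_force: [-8.3, -0.7, 8.8]
finger_gap: 0.0001
grip_force: 4.6
```

It stalls at the expected travel of 130 mm. I'll push a little more to confirm the stop.

```bash
python3 -m inch '[[[1.5,0,0],[0,0,0]],[[3,0,0],[0,0,0]],[[3,0,0],[0,0,0]],[[3,0,0],[0,0,0]]]'; python3 -m inch '[[[-3,0,0],[0,0,0]],[[-8,0,0],[0,0,0]],[[-16,0,0],[0,0,0]],[[-28,0,-15],[0,0,0]],[[-40,0,-50],[0,0,0]],[[-60,0,-88],[0,0,0]],[[-95,0,-105],[0,0,0]],[[-130,0,-115],[0,0,0]],[[-165,0,-120],[0,0,0]],[[-200,0,-120],[0,0,0]],[[-220,0,-120],[0,0,0]],[[-220,0,-120],[0,0,0]],[[-220,0,-120],[0,0,0]]]'; python3 - <<'E'
from h import *
s,p=look("side")
cv2.imwrite("pics/side3.png",cv2.resize(p["color"][140:290,190:390,::-1],None,fx=4,fy=4,interpolation=3)[:600])
s,p=look("wrist")
cv2.imwrite("pics/w3.png",cv2.resize(p["color"][:,:,::-1],None,fx=1.5,fy=1.5))
E
```

```text
time: 13.73
tcp_pos: [0.6385, -0.0695, 0.0777]
tool_rot: [0.0, 0.991, 0.135, -0.006]
contact_force: [-17.4, -2.4, 14.8]
finger_gap: 0.0002
grip_force: 8.8
time: 14.82
tcp_pos: [0.4317, -0.1273, 0.1984]
tool_rot: [0.001, 0.991, 0.135, 0.001]
contact_force: [0.2, 0.2, 0.5]
finger_gap: -0.0001
grip_force: 0.0
```

View pics/side3.png

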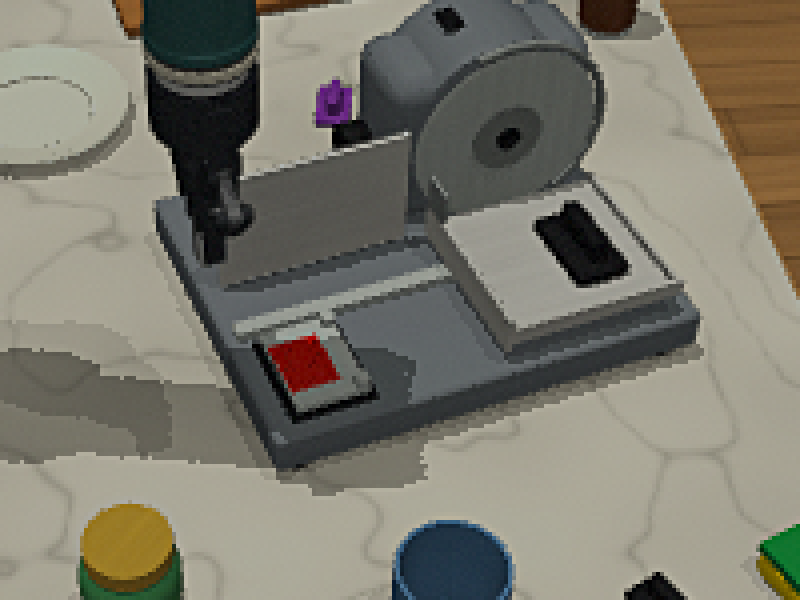

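View pics/w3.png

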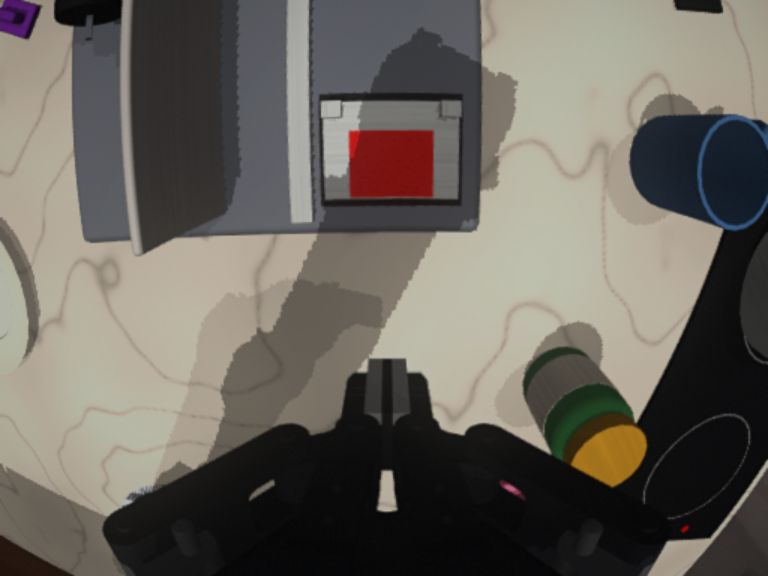

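The carriage is at the far end with the holder standing on the tray (px 580,245). The plate has sprung up with its lugs showing (side view px 300,365), and the arm is clear of everything.

```bash
python3 -c "
from rig import ctrl
print(ctrl.close_job())"
```

```text
the job is handed in; nothing more can be done
None
```

The carriage was pushed past the held-down lock to the far end stop, with the plate sprung up and the holder still on the tray. My first press read 59 N at the wrist, at least partly because the finger linkage bore on the top of the back wall, so it may have exceeded the 40 N contact limit.

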